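# Stray pawn back in the screw-top jar

### The arm

A 7-joint arm with a two-finger parallel gripper is mounted at the origin on the work surface. World frame = base frame: x ahead of the robot, y to its left, z up, the work surface at z = 0. Lengths are in m, angles in rad, forces in N, time in s.
With the tool pointing down it reaches from about 0.4 to 0.875 m from the base axis. Payload 19.3 kg.
Tool frame: the origin (TCP) lies at the very end of the fingers, on their centre line; the grasp point (between the pads) lies 19 mm behind it; z points along the fingers, y is the line along which they close (so a half turn about z gives the same grasp; the last joint's range is limited). The gripper opens to 85 mm and grips with 20 to 120 N. Pads are 22 mm wide; open, the fingers measure 114 mm over their backs; the gripper's body (76 mm by 85 mm) begins 54 mm behind the grasp point. The pads swing forward as they close: fully open they stand 13 mm farther back than shut.
Start: joints at [-1.346, 0.521, -0.036, 1.599, 0.021, 1.021, -0.113], TCP at [0.182, 0.598, 0.231] pointing down, gripper open.
Joint ranges: [-2.91, 2.91], [-0.3, 2.13], [-1.5, 1.42], [0.17, 2.43], [-1.26, 4.41], [0.16, 1.93], [-2.52, 2.52]. Speed limits (rad/s): [1.89, 1.89, 2.39, 2.39, 3.01, 3.01, 3.01].

### API

Orientations are given as [roll, pitch, yaw] about the fixed x, y, z axes, in that order (R = Rz(yaw) Ry(pitch) Rx(roll)).
In Python, from workcell import monitor, optics, job_done gives the robot as it stands.
- The arm moves only by the shell command python3 -m handwheel 'ROWS' [FORCE]. ROWS is JSON, a list of rows, each an object of numbers: "dx", "dy", "dz": the shift along the tool's x, y, z in cm; "wx", "wy", "wz": the turn, a rotation vector about the tool's x, y, z in rad; "claw": the opening in per cent of the stroke, from 0 (shut) to 100 (fully open). A call has 1 to 8 rows; each row shifts and turns the commanded pose from where the row before left it, along the tool's axes as they then stand; what a row does not reach is not made up. A row lasts 1/8 s, in which the tool goes at most 62.5 mm and 10.7 degrees, less where a joint would pass 70% of its speed; a pose out of reach is approached as far as the arm can. A call with a gripper value outside its range is refused whole. The fingers move at their own pace and stop on an object; FORCE is the grip in N (left out, the last holds). Time passes only in rows, so rows that do not move let the fingers close. It gives the time, the measured TCP pose, the force, the opening and the grip force at its end, in the units of the state.
- monitor.observe(): the state, without advancing time (a new reading comes with each control period).
- optics.grab_frame(name): name is "scene" or "top" or "wrist"; returns a dict with "frame" (384x512x3 uint8, blue, green, red), "fovy" (degrees; the focal length in pixels is half the picture's height over the tangent of half this angle, whatever the lens; pixels are square), "cx", "cy" (the principal point, pixels), "R" (3x3) and "t" (3): a world point X has camera coordinates R X + t. Camera axes: x right, y down, z forward; pixel columns grow to the right and rows downward; lengths in m; the calibration is good to about 2 mm. A picture is of the moment at which its call begins. There is no depth.
- job_done(): hands the job in; it is judged then, once.
Trained networks look in the newest picture that a camera, given by its name, has taken for a name from the list of things; names that differ only in an ending like _2 or _b are one class to them, and where a whole thing is asked for, a point or a joint stands for the part that bears it (a point fixed in the world has none). Each returns a list of dicts, best first, with "p" (0 to 1); they miss things now and then, are a little off and sometimes report something else, mostly with a low value. They report only what shows in the picture. A call takes as long as a camera call.
- optics.masks_of(name, camera): "region" (384x512 bool, what is visible of it) and "rect" ([left, top, width, height] in pixels, round what is visible of it).
The state is a dict: "clock": time; "qpos": joint angles; "qd": joint speeds; "joint_efforts": joint torques, N m; "position": TCP position; "tool_rot": TCP orientation; "force": force on the tool from outside, world axes, zero at the start; "moment": the same for the moment, N m; "grip_width": finger opening in m; "finger_force": force on a finger pad.
Only numpy, scipy, OpenCV 4.12 (cv2) and the standard library are available. Lean on these libraries where they do the work, as an engineer would, in place of code of your own. Each camera call takes 0.05 s, during which the arm holds its last target. There are 200 camera calls.

### The job

The stray red pawn on the little game board belongs with the others in the glass jar. Unscrew the jar's red lid counterclockwise, regripping as often as needed, until it lifts free, set it down (do not drop it) right way up and wholly on the round cork mat, then put the red pawn into the jar. Leave the jar open, and do not disturb the blue pawn or the other goods on the counter.

Things in the scene. Friction and masses are not known exactly. Their poses are not given: they have to be found in the camera images.
- lid_center (a point): The jar's red screw lid, brass disc on top: 60 mm in diameter (16 facets), 36 mm tall, 70 g. Point on its axis half-way up; z up, x and y turn with the lid. Starts tight; counterclockwise from above loosens it and raises it 17 mm per full turn. The first 0.9 rad is stiff (0.1 to 0.25 N m), then easy. It stays put when let go between twists.
- lid: The same lid; origin at the centre of its lower edge, 18 mm below lid_center. After about 2.9 rad (165 degrees) of turning in all the thread is clear and it lifts straight off; before that it cannot be pulled off. A quarter turn too far does no harm. Fingers may reach 12 mm below its lower edge beside the neck. It can be set on a mat while gripped at or above half-way up.
- jar_mouth (a point): Centre of the mouth at the top of the rubber seal (up to 2.5 mm higher once the lid is off), about 144 mm above the counter; z up. Mouth 37 mm in diameter inside, neck 44 mm outside, 52 mm over its thread. Below it the hollow goes down 100 mm to the pawns inside.
- jar_axis (a point): Point on the jar's upright axis at counter height. The glass jar, 84 mm in diameter, is fixed to the counter on a dark wooden foot 110 mm in diameter and 20 mm high; it cannot move.
- mat_top (a point): Centre of the top face of the round cork mat, 110 mm in diameter, 4 mm thick, fixed on the counter; z up. The place for the lid.
- pawn_center (a point): The stray red wooden game pawn, standing on the board: 36 mm tall, round foot 22 mm in diameter, waist 11 to 15 mm, head 16 mm in diameter, 20 g. Point on its axis half-way up, 18 mm above the underside of its foot; z up.
- pawn: The same red pawn; origin at the centre of the underside of its foot, 18 mm below pawn_center.
- board_top (a point): Centre of the top face of the fixed chequered game board, 160 x 160 mm, 8 mm thick; z up. The red pawn and a blue pawn stand on it.
- pawn_blue: Blue pawn of the same shape as the red one, on the board, to be left standing; origin at the centre of the underside of its foot.
- truck: Red and white toy truck, 108 x 50 mm, 59 mm tall, at the back left; origin under its middle. Leave alone.
- car: Small yellow toy car, 72 x 36 mm, 30 mm tall; origin under its middle. Leave alone.
- mug: Blue mug, 76 mm in diameter, 68 mm tall, handle at its +y; origin under its middle. Leave alone.
- vase: Blue ceramic vase, 72 mm in diameter, 115 mm tall; origin under its middle. Leave alone.
- globe: Glass globe on a round wooden base, 72 mm in diameter, 86 mm tall; origin under its middle. Leave alone.
- bottle: Green glass bottle, 54 mm in diameter, 150 mm tall; origin under its middle. Leave alone.

How it is judged:
By the outcome, as a careful person would: the job done as asked, in the order asked, and still so for the second after the job is handed in, with the robot touching nothing.
It also fails if it takes over 72 s, if anything falls off the work surface, if the arm or the gripper's body presses on something with over 40 N, if the wrist force passes 120 N, or if a joint passes its speed limit or range.

## Working session

There is one attempt and no reset: what is moved stays moved. The work goes in short steps, Python scripts to look and compute and a shell command to move; the robot and the scene stay as the last step left them, time stands still between calls to the robot, and variables do not carry over. Pictures are saved under pics/ and viewed, at most 10 in all, crops included, and the job is handed in when it is done.

```bash
mkdir -p pics; cat > h.py <<'E'
import numpy as np, cv2
from workcell import monitor, optics
def grab(c,save=None):
    f=optics.grab_frame(c)
    if save: cv2.imwrite('pics/'+save,f['frame'])
    F=f['frame'].shape[0]/2/np.tan(np.radians(f['fovy'])/2)
    f['K']=np.array([[F,0,f['cx']],[0,F,f['cy']],[0,0,1]]); f['R']=np.array(f['R']); f['t']=np.array(f['t'])
    return f
def onz(f,uv,z):
    d=f['R'].T@np.linalg.solve(f['K'],[uv[0],uv[1],1]); c=-f['R'].T@f['t']
    return c+d*(z-c[2])/d[2]
def proj(f,X):
    p=f['K']@(f['R']@np.array(X)+f['t']); return p[:2]/p[2]
def tri(fs,uvs):
    A=[];b=[]
    for f,uv in zip(fs,uvs):
        d=f['R'].T@np.linalg.solve(f['K'],[uv[0],uv[1],1]); d/=np.linalg.norm(d); c=-f['R'].T@f['t']
        P=np.eye(3)-np.outer(d,d); A.append(P); b.append(P@c)
    A=np.vstack(A);b=np.hstack(b); x=np.linalg.lstsq(A,b,rcond=None)[0]; return x,np.linalg.norm(A@x-b)
def cen(n,c):
    r=optics.masks_of(n,c)
    out=[]
    for q in r[:2]:
        v,u=np.nonzero(q['region']); out.append((round(q['p'],2),np.round([u.mean(),v.mean()],1),np.round(q['rect'],1)))
    return out
E
python3 - <<'E'
from h import *
s=monitor.observe(); print(s)
for c in ['scene','top','wrist']:
    f=grab(c,c+'0.png'); print(c,'cam',-f['R'].T@f['t'],f['R'][2],f['K'][0,0])
    for n in ['lid','pawn','pawn_blue','mat_top','jar_axis','jar_mouth','board_top','vase','bottle','mug','truck','car','globe']:
        try: print(n,cen(n,c))
        except Exception as e: print(n,e)
a=[cv2.imread(f'pics/{c}0.png') for c in ['scene','top']]
cv2.imwrite('pics/both.png',cv2.resize(np.vstack(a),(400,600)))
E
```

```text
{'clock': 0.0, 'qpos': array([-1.34619974,  0.52202577, -0.03633434,  1.59999332,  0.02119386,
        1.02107668, -0.11281346]), 'qd': array([-6.62081165e-04, -9.07180789e-05, -5.47164347e-04,  2.07667958e-04,
       -7.05257080e-04,  9.40823291e-05, -1.80066340e-03]), 'joint_efforts': array([ 5.66239905e-04, -9.27106977e+01,  1.97969735e+00, -3.69940495e+01,
        1.78325531e-02,  8.03775445e-03, -4.62528618e-06]), 'position': array([0.18152468, 0.59771707, 0.23072357]), 'tool_rot': array([-3.14047644e+00,  7.00819249e-05,  2.84677521e+00]), 'force': array([ 0.79580406,  0.02836461, -0.32358263]), 'moment': array([-0.04826888, -0.01228831, -0.01904995]), 'finger_force': 0.0, 'grip_width': 0.08570007137843794}
scene cam [ 1.36517692 -0.97606242  0.93896028] [-0.48957835  0.69904808 -0.52119557] 497.33892149706287
lid [(0.67, array([216.7, 197. ]), array([208.8, 187.7,  19.3,  21.9])), (0.37, array([192.4, 306.7]), array([181.7, 297.7,  21.4,  21.8]))]
pawn [(0.45, array([125.7, 275.4]), array([124.1, 268.4,   5.1,  15.3]))]
pawn_blue [(0.73, array([218.9, 224.2]), array([203.3, 20
[... 1864 characters left out ...]
y([196.2, 169.2]), array([185.7, 153.8,  20.2,  34.1]))]
car [(0.66, array([367.2, 169. ]), array([360.5, 157.1,  15. ,  19.8])), (0.53, array([130.3, 198.8]), array([116.6, 186.6,  33.4,  24.2]))]
globe [(0.74, array([320.2, 144.2]), array([310.7, 132.5,  19.1,  26.3])), (0.39, array([282.6, 207.9]), array([273.6, 196.9,  18.4,  22.9]))]
wrist cam [0.118614   0.61948356 0.37288088] [ 0.25123843 -0.07735342 -0.96482936] 276.4377259903681
lid []
pawn []
pawn_blue []
mat_top [(0.61, array([ 95. , 373.6]), array([ 72.5, 363.6,  43.9,  20.4]))]
jar_axis []
jar_mouth []
board_top [(0.47, array([ 95.6, 373.7]), array([ 73.9, 365. ,  42.7,  19. ]))]
vase []
bottle []
mug []
truck []
car []
globe []
```

View pics/top0.png

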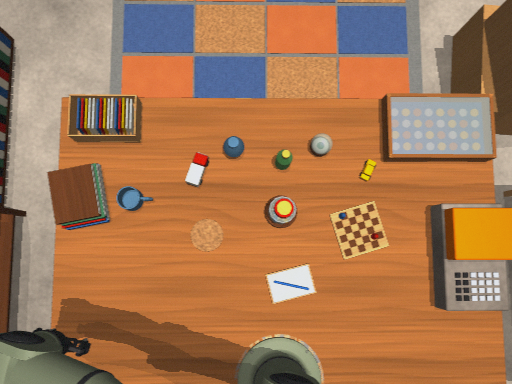

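View pics/scene0.png

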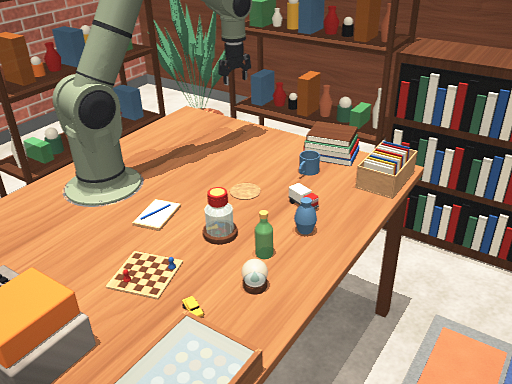

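The top view shows the lid at (284,207), the mat at (206,235), the red pawn at about (376,237) and the blue pawn at (343,215). In the scene view the red pawn is at (126,275) and the lid at (217,197). The networks' lid and mat agree with this.

```bash
python3 - <<'E'
from h import *
S=grab('scene');T=grab('top')
def m(n,c):
    r=optics.masks_of(n,c)[0];x,y,w,h=r['rect'];v,u=np.nonzero(r['region']);return np.array([u.mean(),v.mean()])
print('lid',tri([S,T],[m('lid','scene'),m('lid','top')]))
print('mat',onz(S,m('mat_top','scene'),.004),onz(T,m('mat_top','top'),.004))
print('board',onz(S,m('board_top','scene'),.008),onz(T,m('board_top','top'),.008))
# red/blue blobs on board by colour
def blob(f,box,kind):
    im=f['frame'].astype(int);b,g,r=im[...,0],im[...,1],im[...,2]
    k=(r>1.0*90)&(r>3*g)&(r>2.5*b) if kind=='r' else (b>r*1.5)&(b>60)
    M=np.zeros_like(k);x0,y0,x1,y1=box;M[y0:y1,x0:x1]=1
    v,u=np.nonzero(k&M);return np.array([u.mean(),v.mean()]),len(u)
for k in 'rb':
    a=blob(S,(105,250,182,298),k);b=blob(T,(330,200,390,258),k);print(k,a,b,tri([S,T],[a[0],b[0]]))
    print(onz(T,b[0],.03), onz(S,a[0],.026))
for n,z in [('bottle',.07),('vase',.06),('globe',.05),('truck',.03),('mug',.035),('car',.015)]:
    print(n,tri([S,T],[m(n,'scene'),m(n,'top')]) if n not in('mug','car') else onz(T,m(n,'top'),z))
im=T['frame'];cv2.imwrite('pics/crop.png',np.hstack([cv2.resize(T['frame'][195:265,325:395],(400,400),interpolation=2),cv2.resize(S['frame'][245:305,100:160],(400,400),interpolation=2)]))
E
```

```text
lid (array([ 0.5476185 , -0.00595283,  0.13539026]), np.float64(0.0020609780272145685))
mat [0.47294109 0.23218832 0.004     ] [0.47029394 0.24344066 0.004     ]Traceback (most recent call last):
  File "<stdin>", line 7, in <module>
  File "<stdin>", line 4, in m
IndexError: list index out of range
```

```bash
python3 - <<'E'
from h import *
S=grab('scene');T=grab('top')
def blob(f,box,kind):
    im=f['frame'].astype(int);b,g,r=im[...,0],im[...,1],im[...,2]
    k={'r':(r>70)&(r>3*g)&(r>2.5*b),'b':(b>r*1.5)&(b>60),'y':(r>150)&(g>130)&(b<100)}[kind]
    M=np.zeros_like(k);x0,y0,x1,y1=box;M[y0:y1,x0:x1]=1
    v,u=np.nonzero(k&M);return np.array([u.mean(),v.mean()]),len(u)
for k in 'rb':
    a=blob(S,(105,250,182,298),k);b=blob(T,(330,200,390,258),k);print(k,a,b,tri([S,T],[a[0],b[0]]))
    print(onz(T,b[0],.028), onz(S,a[0],.026))
a=blob(S,(200,180,235,210),'y');b=blob(T,(270,190,300,225),'y');print('brass',a,b,tri([S,T],[a[0],b[0]]))
for n,z in [('bottle',.1),('vase',.1),('globe',.06),('truck',.05),('mug',.035),('car',.03),('mat_top',.004)]:
  for c,f in (('scene',S),('top',T)):
    r=optics.masks_of(n,c)
    if r:
        x,y,w,h=r[0]['rect'];print(n,c,round(r[0]['p'],2),np.round(onz(f,(x+w/2,y+h/2),z),3))
cv2.imwrite('pics/crop.png',np.hstack([cv2.resize(T['frame'][195:265,325:395],(400,400),interpolation=2),cv2.resize(S['frame'][245:305,100:160],(400,400),interpolation=2)]))
E
```

```text
r (array([126.1147541 , 276.36065574]), 61) (array([374.57142857, 235.78571429]), 28) (array([ 0.46543066, -0.32286008,  0.01707542]), np.float64(0.0010717732716727091))
[ 0.46563099 -0.3193248   0.028     ] [ 0.47349924 -0.32962208  0.026     ]
b (array([171.22033898, 263.44067797]), 59) (array([341.74074074, 215.25925926]), 27) (array([ 0.53409503, -0.21385705,  0.01707368]), np.float64(0.0014139015703167653))
[ 0.53402552 -0.21093347  0.028     ] [ 0.54134793 -0.22184399  0.026     ]
brass (array([212.36, 190.2 ]), 50) (array([283.84705882, 207.48823529]), 170) (array([ 0.54294248, -0.01089364,  0.15999253]), np.float64(0.009777757454897161))
bottle scene 0.7 [ 0.744 -0.055  0.1  ]
bottle top 0.55 [ 0.706 -0.01   0.1  ]
vase scene 0.94 [0.803 0.089 0.1  ]
vase top 0.92 [0.743 0.154 0.1  ]
globe scene 0.62 [ 0.79 -0.17  0.06]
globe top 0.7 [ 0.769 -0.138  0.06 ]
truck scene 0.82 [0.7   0.252 0.05 ]
truck top 0.79 [0.682 0.275 0.05 ]
mug scene 0.86 [0.598 0.48  0.035]
mug top 0.93 [0.596 0.486 0.035]
car scene 0.57 [ 0.713 -0.323  0.03 ]
car top 0.75 [ 0.685 -0.298  0.03 ]
mat_top scene 0.87 [0.486 0.234 0.004]
mat_top top 0.88 [0.464 0.238 0.004]
```

View pics/crop.png

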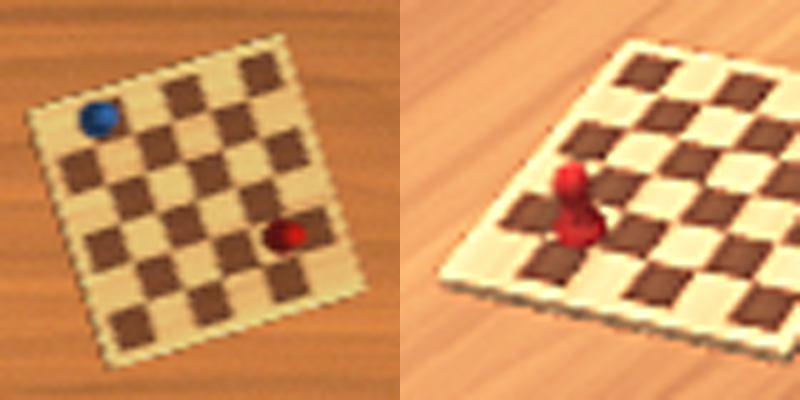

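The red pawn is at the lower right of the board and the blue one at the upper left, about 13 cm apart. Estimates: lid (0.547,-0.006), mat (0.468,0.238), pawn (0.466,-0.32). Next I'll move over the mat.

```bash
python3 -m handwheel '[{"dx":-4.7,"dy":-3.2,"dz":-0.8,"claw":100},{"dx":-4.7,"dy":-3.2,"dz":-0.8},{"dx":-4.7,"dy":-3.2,"dz":-0.8},{"dx":-4.7,"dy":-3.2,"dz":-0.8},{"dx":-4.7,"dy":-3.2,"dz":-0.8},{"dx":-4.7,"dy":-3.2,"dz":-0.8},{"dx":-4.7,"dy":-3.2,"dz":-0.8},{"dx":-4.7,"dy":-3.2,"dz":-0.8}]'
python3 -m handwheel '[{"wz":0.18},{"wz":0.18},{"wz":0.18},{"wz":0.18},{"wz":0.18},{"wz":0.18},{"wz":0.18},{"wz":0.18}]'
python3 - <<'E'
from h import *
print(monitor.observe()['qpos'])
f=grab('wrist','w1.png')
for n in ['mat_top','lid','pawn','pawn_blue']:
    for q in optics.masks_of(n,'wrist')[:2]:
        x,y,w,h=q['rect'];print(n,round(q['p'],2),np.round(q['rect'],1),onz(f,(x+w/2,y+h/2),.004 if 'mat' in n else .16))
E
```

```text
[-1.34620567  0.5214058  -0.03632405  1.59949219  0.02120129  1.02112544
 -0.11277744]
mat_top 0.83 [ 74.2 364.5  42.5  19.5] [0.43794926 0.23774304 0.004     ]
pawn 0.53 [ 73.5 363.3  40.8  20.5] [0.30168369 0.39811436 0.16      ]schema error: expected keys dx, dy, dz, wx, wy, wz, claw
schema error: expected keys dx, dy, dz, wx, wy, wz, claw
```

View pics/w1.png

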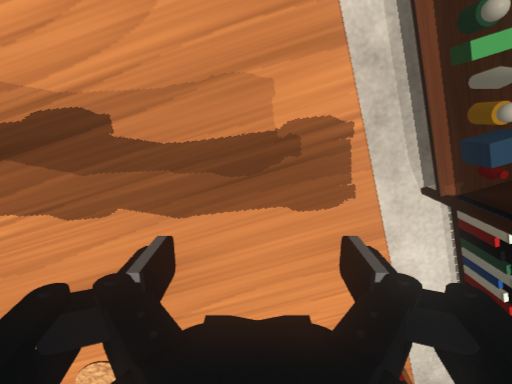

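The rows were refused because every key is required. The wrist picture shows only the table, with the mat's edge at (95,373) and the fingertips at about (160..355,245). I'll resend with all keys.

```bash
python3 -m handwheel '[{"dx":-4.7,"dy":-3.2,"dz":-0.8,"wx":0,"wy":0,"wz":0,"claw":100},{"dx":-4.7,"dy":-3.2,"dz":-0.8,"wx":0,"wy":0,"wz":0,"claw":100},{"dx":-4.7,"dy":-3.2,"dz":-0.8,"wx":0,"wy":0,"wz":0,"claw":100},{"dx":-4.7,"dy":-3.2,"dz":-0.8,"wx":0,"wy":0,"wz":0,"claw":100},{"dx":-4.7,"dy":-3.2,"dz":-0.8,"wx":0,"wy":0,"wz":0,"claw":100},{"dx":-4.7,"dy":-3.2,"dz":-0.8,"wx":0,"wy":0,"wz":0,"claw":100},{"dx":-4.7,"dy":-3.2,"dz":-0.8,"wx":0,"wy":0,"wz":0,"claw":100},{"dx":-4.7,"dy":-3.2,"dz":-0.8,"wx":0,"wy":0,"wz":0,"claw":100}]'
python3 -m handwheel '[{"dx":0,"dy":0,"dz":0,"wx":0,"wy":0,"wz":0.18,"claw":100},{"dx":0,"dy":0,"dz":0,"wx":0,"wy":0,"wz":0.18,"claw":100},{"dx":0,"dy":0,"dz":0,"wx":0,"wy":0,"wz":0.18,"claw":100},{"dx":0,"dy":0,"dz":0,"wx":0,"wy":0,"wz":0.18,"claw":100},{"dx":0,"dy":0,"dz":0,"wx":0,"wy":0,"wz":0.18,"claw":100},{"dx":0,"dy":0,"dz":0,"wx":0,"wy":0,"wz":0.18,"claw":100},{"dx":0,"dy":0,"dz":0,"wx":0,"wy":0,"wz":0.18,"claw":100},{"dx":0,"dy":0,"dz":0,"wx":0,"wy":0,"wz":0.18,"claw":100}]'
python3 - <<'E'
from h import *
s=monitor.observe();print(s['qpos'],s['position'],s['tool_rot'])
f=grab('wrist','w2.png')
for n in ['mat_top','lid','pawn','pawn_blue']:
    for q in optics.masks_of(n,'wrist')[:2]:
        x,y,w,h=q['rect'];print(n,round(q['p'],2),np.round(q['rect'],1),onz(f,(x+w/2,y+h/2),.004 if 'mat' in n else .16))
E
```

```text
clock: 4.55
position: [0.468, 0.2423, 0.2958]
tool_rot: [3.141, 0.0, 2.847]
force: [0.1, -0.5, -0.1]
grip_width: 0.0855
finger_force: 0.0
clock: 5.55
position: [0.467, 0.2438, 0.2954]
tool_rot: [3.142, -0.0, 1.401]
force: [-0.2, 0.4, -0.7]
grip_width: 0.0854
finger_force: 0.0
[-0.89037757  0.3128299   0.38257384  1.79298324 -0.13213346  1.06068054
 -0.62991482] [0.46697594 0.24382516 0.29538527] [ 3.14153600e+00 -1.64009926e-04  1.40081833e+00]
mat_top 0.76 [222.  132.3  76.2  64.5] [0.47130998 0.2402047  0.004     ]
pawn 0.74 [294.2 260.3  59.1  70.7] [0.52129806 0.1028352  0.16      ]
```

View pics/w2.png

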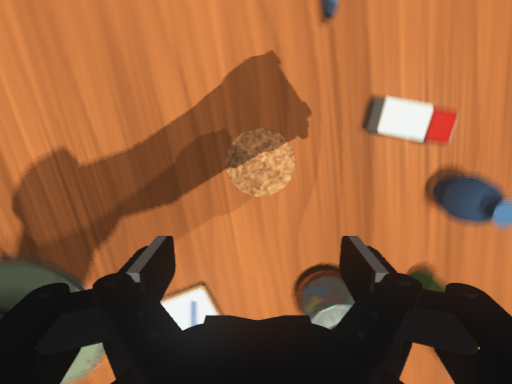

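The wrist view shows the mat centred at (260,162), which puts it at (0.471,0.240), consistent with the top camera. The jar is at (325,300). Next I'll go above the jar and turn the tool to the clockwise end of its range.

```bash
python3 -m handwheel '[{"dx":-4.7,"dy":2.4,"dz":0.2,"wx":0,"wy":0,"wz":0,"claw":100},{"dx":-4.7,"dy":2.4,"dz":0.2,"wx":0,"wy":0,"wz":0,"claw":100},{"dx":-4.7,"dy":2.4,"dz":0.2,"wx":0,"wy":0,"wz":0,"claw":100},{"dx":-4.7,"dy":2.4,"dz":0.2,"wx":0,"wy":0,"wz":0,"claw":100},{"dx":-4.7,"dy":2.4,"dz":0.2,"wx":0,"wy":0,"wz":0,"claw":100}]'
python3 -m handwheel '[{"dx":0,"dy":0,"dz":0,"wx":0,"wy":0,"wz":0.18,"claw":100},{"dx":0,"dy":0,"dz":0,"wx":0,"wy":0,"wz":0.18,"claw":100},{"dx":0,"dy":0,"dz":0,"wx":0,"wy":0,"wz":0.18,"claw":100},{"dx":0,"dy":0,"dz":0,"wx":0,"wy":0,"wz":0.18,"claw":100},{"dx":0,"dy":0,"dz":0,"wx":0,"wy":0,"wz":0.18,"claw":100},{"dx":0,"dy":0,"dz":0,"wx":0,"wy":0,"wz":0.18,"claw":100},{"dx":0,"dy":0,"dz":0,"wx":0,"wy":0,"wz":0.18,"claw":100},{"dx":0,"dy":0,"dz":0,"wx":0,"wy":0,"wz":0.18,"claw":100}]'
cat > look.py <<'E'
from h import *
import sys
s=monitor.observe();print(s['qpos'].round(2),s['position'].round(4),s['tool_rot'].round(4))
f=grab('wrist',sys.argv[1])
print('tcp px',proj(f,s['position']))
# lid: brass disc
im=f['frame'].astype(int);b,g,r=im[...,0],im[...,1],im[...,2]
for nm,k in (('brass',(r>120)&(g>100)&(b<90)&(g>.6*r)),('red',(r>80)&(r>2.5*g)&(r>2.5*b))):
    n,l,st,ce=cv2.connectedComponentsWithStats(k.astype(np.uint8))
    for i in np.argsort(-st[1:,4])[:2]+1: print(nm,st[i],ce[i].round(1),onz(f,ce[i],.165 if nm=='brass' else .15).round(4))
for n in sys.argv[2:]:
    for q in optics.masks_of(n,'wrist')[:2]:
        x,y,w,h=q['rect'];print(n,round(q['p'],2),np.round(q['rect'],1),onz(f,(x+w/2,y+h/2),.165))
E
python3 look.py w3.png lid jar_mouth
```

```text
clock: 6.42
position: [0.5474, -0.0093, 0.2854]
tool_rot: [3.141, -0.0, 1.41]
force: [0.7, 0.5, 0.2]
grip_width: 0.0856
finger_force: 0.0
clock: 7.42
position: [0.547, -0.0077, 0.2853]
tool_rot: [-3.141, 0.0, -0.036]
force: [-0.3, 1.0, -0.0]
grip_width: 0.0855
finger_force: 0.0
[-0.68  0.45  0.83  1.77 -0.37  1.09 -1.33] [ 0.547  -0.0077  0.2853] [-3.1414e+00  1.0000e-04 -3.5700e-02]
tcp px [260.52514668 242.72560711]
brass [ 236  128  276  202 7137] [369.7 244.2] [ 0.4838 -0.1203  0.165 ]
brass [   0  175  146   86 3365] [ 83.8 224.7] [0.5158 0.1711 0.165 ]
red [ 230  151   56   60 1167] [257.6 178.3] [ 0.5544 -0.0067  0.15  ]
red [ 15  11  40  37 988] [34.  29.8] [0.6969 0.1881 0.15  ]
lid 0.72 [227.6 147.8  59.4  61.4] [ 0.55741615 -0.00642546  0.165     ]
jar_mouth 0.6 [221.4 125.5  69.1  64.6] [ 0.5775295  -0.00585498  0.165     ]
jar_mouth 0.48 [383.5 157.4  25.8  19.2] [ 0.56390447 -0.13995406  0.165     ]
```

View pics/w3.png

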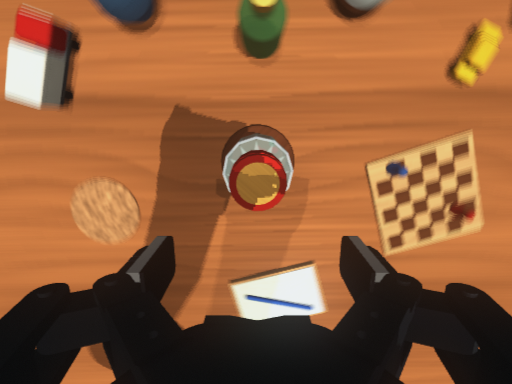

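The lid's brass disc is at about (258,184), the bottle is behind at (262,20), and the board is at right with the red pawn at (462,212) and the blue at (397,169). Next I'll refine the lid's position and height.

```bash
python3 - <<'E'
from h import *
W=grab('wrist');T=grab('top');S=grab('scene')
def blob(f,box,kind):
    im=f['frame'].astype(int);b,g,r=im[...,0],im[...,1],im[...,2]
    k={'r':(r>70)&(r>2.5*g)&(r>2.5*b),'y':(r>120)&(g>.6*r)&(b<.6*g)}[kind]
    x0,y0,x1,y1=box;M=np.zeros_like(k);M[y0:y1,x0:x1]=1
    n,l,st,ce=cv2.connectedComponentsWithStats((k&M).astype(np.uint8));i=1+np.argmax(st[1:,4]);return ce[i],st[i]
w=blob(W,(234,155,282,206),'y');t=blob(T,(272,196,296,220),'y');s=blob(S,(207,184,229,202),'y')
print(w,t,s)
for nm,fs,us in (('WT',[W,T],[w,t]),('WS',[W,S],[w,s]),('all',[W,T,S],[w,t,s])): print(nm,tri(fs,[u[0] for u in us]))
for z in (.145,.15,.155,.16): print(z,onz(W,w[0],z)[:2],onz(T,t[0],z)[:2],onz(S,s[0],z)[:2])
p=blob(W,(445,195,482,225),'r');q=blob(T,(365,228,390,248),'r');r=blob(S,(118,262,135,290),'r')
print(p,tri([W,T,S],[p[0],q[0],r[0]]),tri([W,T],[p[0],q[0]]))
E
```

```text
Traceback (most recent call last):
ValueError: attempt to get argmax of an empty sequence
```

```bash
cat > m.py <<'E'
from h import *
W=grab('wrist');T=grab('top');S=grab('scene')
T['frame']=cv2.imread('pics/top0.png');S['frame']=cv2.imread('pics/scene0.png')
def blob(f,box,kind):
    im=f['frame'].astype(int);b,g,r=im[...,0],im[...,1],im[...,2]
    k={'r':(r>70)&(r>2.5*g)&(r>2.5*b),'y':(r>120)&(g>.55*r)&(b<.6*g)}[kind]
    x0,y0,x1,y1=box;M=np.zeros_like(k);M[y0:y1,x0:x1]=1
    n,l,st,ce=cv2.connectedComponentsWithStats((k&M).astype(np.uint8));i=1+np.argmax(st[1:,4]) if n>1 else 0;return ce[i],st[i]
w=blob(W,(234,155,282,206),'y');t=blob(T,(272,196,296,220),'y');s=blob(S,(207,184,229,202),'y')
print(w,t,s)
for nm,fs,us in (('WT',[W,T],[w,t]),('WS',[W,S],[w,s]),('all',[W,T,S],[w,t,s])): print(nm,tri(fs,[u[0] for u in us]))
for z in (.145,.15,.155,.16): print(z,onz(W,w[0],z)[:2],onz(T,t[0],z)[:2],onz(S,s[0],z)[:2])
p=blob(W,(445,195,482,225),'r');q=blob(T,(365,228,390,248),'r');r=blob(S,(118,262,135,290),'r')
print(p,tri([W,T,S],[p[0],q[0],r[0]]),tri([W,T],[p[0],q[0]]))
E
python3 m.py
```

```text
(array([257.49759119, 183.20509291]), array([ 236,  162,   44,   43, 1453], dtype=int32)) (array([283.83431953, 207.40236686]), array([277, 201,  15,  14, 169], dtype=int32)) (array([216.59770115, 191.51724138]), array([210, 188,  15,   8,  87], dtype=int32))
WT (array([ 0.54931118, -0.0067001 ,  0.15090021]), np.float64(0.0005121220814053831))
WS (array([ 0.54885182, -0.00721129,  0.15431353]), np.float64(0.0022267188834044368))
all (array([ 0.54883573, -0.00702855,  0.15420632]), np.float64(0.0022521311765457195))
0.145 [ 0.54801262 -0.00632468] [ 0.54974202 -0.00753179] [0.53753587 0.00380883]
0.15 [ 0.54919538 -0.00634667] [ 0.54930019 -0.00712462] [ 0.54274798 -0.00236195]
0.155 [ 0.55037815 -0.00636865] [ 0.54885836 -0.00671746] [ 0.54796008 -0.00853274]
0.16 [ 0.55156091 -0.00639064] [ 0.54841653 -0.00631029] [ 0.55317219 -0.01470352]
(array([462.01363636, 209.79090909]), array([451, 202,  25,  16, 220], dtype=int32)) (array([ 0.46603977, -0.32277799,  0.01864333]), np.float64(0.0015392361967538147)) (array([ 0.4666379 , -0.3216415 ,  0.02008374]), np.float64(0.0006263592465855474))
```

```bash
python3 -m handwheel '[{"dx":0.1,"dy":0,"dz":4.2,"wx":0,"wy":0,"wz":0,"claw":100},{"dx":0.1,"dy":-0.1,"dz":4.2,"wx":0,"wy":0,"wz":0,"claw":100},{"dx":0,"dy":0,"dz":4.2,"wx":0,"wy":0,"wz":0,"claw":100},{"dx":0,"dy":0,"dz":4.1,"wx":0,"wy":0,"wz":0,"claw":100},{"dx":0,"dy":0,"dz":0,"wx":0,"wy":0,"wz":0,"claw":100}]' 70
python3 look.py w4.png lid
python3 -m handwheel '[{"dx":0,"dy":0,"dz":0,"wx":0,"wy":0,"wz":0,"claw":50},{"dx":0,"dy":0,"dz":0,"wx":0,"wy":0,"wz":0,"claw":50},{"dx":0,"dy":0,"dz":0,"wx":0,"wy":0,"wz":0,"claw":50},{"dx":0,"dy":0,"dz":0,"wx":0,"wy":0,"wz":0,"claw":50},{"dx":0,"dy":0,"dz":0,"wx":0,"wy":0,"wz":0,"claw":50},{"dx":0,"dy":0,"dz":0,"wx":0,"wy":0,"wz":0,"claw":50}]'
```

```text
clock: 8.5
position: [0.5477, -0.0069, 0.1166]
tool_rot: [3.141, 0.004, -0.033]
force: [-0.5, 0.0, 0.8]
grip_width: 0.0852
finger_force: 0.0
[-0.54  0.66  0.65  1.92 -0.57  0.75 -1.17] [ 0.5477 -0.0069  0.1166] [ 3.1409  0.004  -0.0326]
tcp px [260.52886162 242.72123702]
brass [    0     0   512   330 76164] [305.7  94.6] [ 0.622  -0.0228  0.165 ]
brass [    0    98   150   179 15153] [ 63.6 168.4] [0.601  0.0592 0.165 ]
red [ 192  194  137  123 6034] [258.7 244. ] [ 0.5633 -0.0062  0.15  ]
red [256 196   3   2   4] [257.  196.8] [ 0.5843 -0.0061  0.15  ]
lid 0.98 [191.  188.8 140.1 132.8] [ 0.56601991 -0.00699637  0.165     ]
clock: 9.35
position: [0.5498, -0.007, 0.1197]
tool_rot: [-3.142, -0.002, -0.033]
force: [-0.3, -2.2, 8.5]
grip_width: 0.0584
finger_force: 75.2
```

View pics/w4.png

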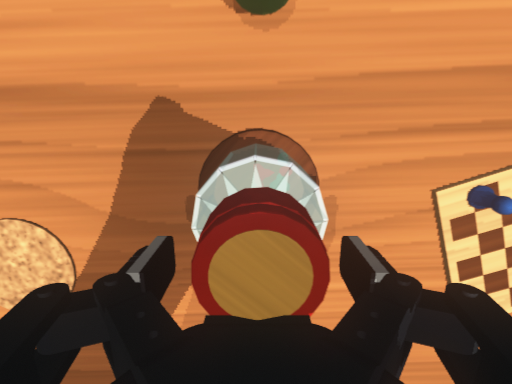

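The lid is gripped squarely between the pads, with the brass disc centred at (260,272). Now I'll unscrew it, following the rise of the thread.

```bash
python3 -m handwheel '[{"dx":0,"dy":0,"dz":-0.05,"wx":0,"wy":0,"wz":-0.15,"claw":50},{"dx":0,"dy":0,"dz":-0.04,"wx":0,"wy":0,"wz":-0.15,"claw":50},{"dx":0,"dy":0,"dz":-0.04,"wx":0,"wy":0,"wz":-0.15,"claw":50},{"dx":0,"dy":0,"dz":-0.04,"wx":0,"wy":0,"wz":-0.15,"claw":50},{"dx":0,"dy":0,"dz":-0.04,"wx":0,"wy":0,"wz":-0.15,"claw":50},{"dx":0,"dy":0,"dz":-0.04,"wx":0,"wy":0,"wz":-0.15,"claw":50},{"dx":0,"dy":0,"dz":-0.04,"wx":0,"wy":0,"wz":-0.15,"claw":50},{"dx":0,"dy":0,"dz":-0.04,"wx":0,"wy":0,"wz":-0.15,"claw":50}]'
python3 - <<'E'
from workcell import monitor as m
s=m.observe();print(s['qpos'].round(2),s['moment'])
E
```

```text
clock: 10.35
position: [0.5494, -0.0073, 0.1226]
tool_rot: [3.14, 0.0, 1.171]
force: [-1.3, -3.3, -1.2]
grip_width: 0.0581
finger_force: 74.8
[-0.33  0.57  0.32  1.91 -0.27  0.7  -0.25] [-0.72472692  0.11934127 -0.0776184 ]
```

```bash
python3 -m handwheel '[{"dx":0,"dy":0,"dz":-0.04,"wx":0,"wy":0,"wz":-0.16,"claw":50},{"dx":0,"dy":0,"dz":-0.04,"wx":0,"wy":0,"wz":-0.16,"claw":50},{"dx":0,"dy":0,"dz":-0.04,"wx":0,"wy":0,"wz":-0.16,"claw":50},{"dx":0,"dy":0,"dz":-0.04,"wx":0,"wy":0,"wz":-0.16,"claw":50},{"dx":0,"dy":0,"dz":-0.04,"wx":0,"wy":0,"wz":-0.16,"claw":50},{"dx":0,"dy":0,"dz":-0.04,"wx":0,"wy":0,"wz":-0.16,"claw":50},{"dx":0,"dy":0,"dz":-0.04,"wx":0,"wy":0,"wz":-0.16,"claw":50},{"dx":0,"dy":0,"dz":-0.04,"wx":0,"wy":0,"wz":-0.16,"claw":50}]'
python3 -m handwheel '[{"dx":0,"dy":0,"dz":-0.04,"wx":0,"wy":0,"wz":-0.16,"claw":50},{"dx":0,"dy":0,"dz":-0.04,"wx":0,"wy":0,"wz":-0.16,"claw":50},{"dx":0,"dy":0,"dz":-0.04,"wx":0,"wy":0,"wz":-0.16,"claw":50},{"dx":0,"dy":0,"dz":-0.04,"wx":0,"wy":0,"wz":-0.16,"claw":50},{"dx":0,"dy":0,"dz":0,"wx":0,"wy":0,"wz":0,"claw":50}]'
python3 - <<'E'
from workcell import monitor as m
s=m.observe();print(s['qpos'].round(2),s['moment'])
E
```

```text
clock: 11.35
position: [0.5494, -0.0073, 0.1257]
tool_rot: [-3.142, 0.002, 2.452]
force: [0.1, -1.1, -1.1]
grip_width: 0.0582
finger_force: 74.9
clock: 11.98
position: [0.5494, -0.0072, 0.1271]
tool_rot: [-3.141, 0.001, 3.085]
force: [0.2, -0.1, 0.1]
grip_width: 0.0584
finger_force: 75.0
[ 0.05  0.54 -0.2   1.89  0.16  0.73  1.28] [-0.18603023 -0.1804683  -0.01493403]
```

```bash
python3 -m handwheel '[{"dx":0,"dy":0,"dz":-0.3,"wx":0,"wy":0,"wz":0,"claw":50},{"dx":0,"dy":0,"dz":-0.3,"wx":0,"wy":0,"wz":0,"claw":50},{"dx":0,"dy":0,"dz":0,"wx":0,"wy":0,"wz":0,"claw":50}]'
```

```text
clock: 12.35
position: [0.5492, -0.0066, 0.1328]
tool_rot: [-3.142, 0.0, 3.086]
force: [1.1, -0.6, -0.1]
grip_width: 0.0582
finger_force: 75.3
```

The lid is free. I'll lift it and carry it to the mat.

```bash
python3 -m handwheel '[{"dx":0,"dy":0,"dz":-3,"wx":0,"wy":0,"wz":0,"claw":50},{"dx":0,"dy":0,"dz":-3,"wx":0,"wy":0,"wz":0,"claw":50},{"dx":1.8,"dy":4.8,"dz":0,"wx":0,"wy":0,"wz":0,"claw":50},{"dx":1.8,"dy":4.8,"dz":0,"wx":0,"wy":0,"wz":0,"claw":50},{"dx":1.8,"dy":4.8,"dz":0,"wx":0,"wy":0,"wz":0,"claw":50},{"dx":1.8,"dy":4.8,"dz":0,"wx":0,"wy":0,"wz":0,"claw":50},{"dx":1.9,"dy":4.8,"dz":0,"wx":0,"wy":0,"wz":0,"claw":50},{"dx":0,"dy":0,"dz":0,"wx":0,"wy":0,"wz":0,"claw":50}]'
python3 - <<'E'
from h import *
s=monitor.observe();print(s['qpos'].round(2),s['position'],s['tool_rot'])
f=grab('top','t5.png');g=grab('wrist','w5.png')
cv2.imwrite('pics/v5.png',np.hstack([cv2.resize(f['frame'][150:290,150:320],(400,330)),cv2.resize(g['frame'],(400,330))]))
E
```

```text
clock: 13.35
position: [0.4695, 0.242, 0.1925]
tool_rot: [3.14, -0.001, 3.092]
force: [-1.2, -0.8, -0.9]
grip_width: 0.0581
finger_force: 77.3
[-0.38  0.43 -0.28  1.88  0.15  0.85  0.79] [0.46947083 0.24200681 0.19246365] [ 3.14004237e+00 -6.77694579e-04  3.09223185e+00]
```

View pics/v5.png

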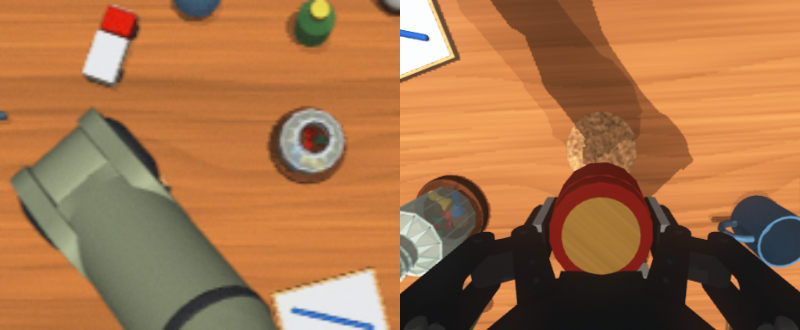

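The left panel shows the jar open with pawns inside. The right panel shows the lid held upright just above the mat, in line with it. Now I'll lower it.

```bash
python3 -m handwheel '[{"dx":0,"dy":0,"dz":4.3,"wx":0,"wy":0,"wz":0,"claw":50},{"dx":0,"dy":0,"dz":4.3,"wx":0,"wy":0,"wz":0,"claw":50},{"dx":0,"dy":0,"dz":4.3,"wx":0,"wy":0,"wz":0,"claw":50},{"dx":0,"dy":0,"dz":4.1,"wx":0,"wy":0,"wz":0,"claw":50},{"dx":0,"dy":0,"dz":0,"wx":0,"wy":0,"wz":0,"claw":50},{"dx":0,"dy":0,"dz":0,"wx":0,"wy":0,"wz":0,"claw":50}]'
python3 -m handwheel '[{"dx":0,"dy":0,"dz":0.3,"wx":0,"wy":0,"wz":0,"claw":50},{"dx":0,"dy":0,"dz":0.3,"wx":0,"wy":0,"wz":0,"claw":50},{"dx":0,"dy":0,"dz":0,"wx":0,"wy":0,"wz":0,"claw":50}]'
python3 -m handwheel '[{"dx":0,"dy":0,"dz":0.15,"wx":0,"wy":0,"wz":0,"claw":50},{"dx":0,"dy":0,"dz":0,"wx":0,"wy":0,"wz":0,"claw":50}]'
python3 -m handwheel '[{"dx":0,"dy":0,"dz":0.15,"wx":0,"wy":0,"wz":0,"claw":50},{"dx":0,"dy":0,"dz":0,"wx":0,"wy":0,"wz":0,"claw":50}]'
```

```text
clock: 14.2
position: [0.4721, 0.2376, 0.0237]
tool_rot: [3.141, 0.001, 3.086]
force: [0.7, 0.9, -0.2]
grip_width: 0.0586
finger_force: 77.3
clock: 14.58
position: [0.4715, 0.2379, 0.0167]
tool_rot: [3.141, 0.0, 3.087]
force: [-0.6, 0.6, -1.1]
grip_width: 0.0589
finger_force: 77.3
clock: 14.82
position: [0.4713, 0.2379, 0.0149]
tool_rot: [-3.142, -0.0, 3.087]
force: [0.6, 0.1, -0.7]
grip_width: 0.0585
finger_force: 77.3
clock: 15.08
position: [0.4713, 0.2379, 0.0133]
tool_rot: [-3.141, -0.0, 3.087]
force: [-0.1, -0.2, -0.4]
grip_width: 0.0588
finger_force: 77.3
```

```bash
python3 -m handwheel '[{"dx":0,"dy":0,"dz":0.2,"wx":0,"wy":0,"wz":0,"claw":50},{"dx":0,"dy":0,"dz":0,"wx":0,"wy":0,"wz":0,"claw":50}]'
python3 -m handwheel '[{"dx":0,"dy":0,"dz":0.15,"wx":0,"wy":0,"wz":0,"claw":50},{"dx":0,"dy":0,"dz":0,"wx":0,"wy":0,"wz":0,"claw":50}]'
python3 -m handwheel '[{"dx":0,"dy":0,"dz":0.1,"wx":0,"wy":0,"wz":0,"claw":50},{"dx":0,"dy":0,"dz":0,"wx":0,"wy":0,"wz":0,"claw":50}]'
```

```text
clock: 15.32
position: [0.4712, 0.2379, 0.0112]
tool_rot: [-3.141, -0.0, 3.087]
force: [-0.6, -0.7, -1.5]
grip_width: 0.0588
finger_force: 77.3
clock: 15.58
position: [0.4713, 0.2379, 0.0098]
tool_rot: [-3.141, -0.0, 3.087]
force: [0.2, 1.0, -0.7]
grip_width: 0.0585
finger_force: 77.3
clock: 15.82
position: [0.4713, 0.2379, 0.0088]
tool_rot: [-3.142, -0.0, 3.087]
force: [-0.5, -0.5, -1.3]
grip_width: 0.0586
finger_force: 77.3
```

```bash
python3 -m handwheel '[{"dx":0,"dy":0,"dz":0.1,"wx":0,"wy":0,"wz":0,"claw":50},{"dx":0,"dy":0,"dz":0,"wx":0,"wy":0,"wz":0,"claw":50}]'
python3 -m handwheel '[{"dx":0,"dy":0,"dz":0.1,"wx":0,"wy":0,"wz":0,"claw":50},{"dx":0,"dy":0,"dz":0,"wx":0,"wy":0,"wz":0,"claw":50}]'
```

```text
clock: 16.08
position: [0.4713, 0.2379, 0.0078]
tool_rot: [-3.142, -0.0, 3.087]
force: [0.3, -0.3, -0.8]
grip_width: 0.0585
finger_force: 77.3
clock: 16.32
position: [0.4713, 0.2379, 0.0068]
tool_rot: [-3.141, -0.0, 3.087]
force: [-0.3, 0.1, -0.8]
grip_width: 0.0589
finger_force: 77.3
```

```bash
python3 -m handwheel '[{"dx":0,"dy":0,"dz":0.1,"wx":0,"wy":0,"wz":0,"claw":50},{"dx":0,"dy":0,"dz":0,"wx":0,"wy":0,"wz":0,"claw":50}]'
python3 -m handwheel '[{"dx":0,"dy":0,"dz":0.1,"wx":0,"wy":0,"wz":0,"claw":50},{"dx":0,"dy":0,"dz":0,"wx":0,"wy":0,"wz":0,"claw":50}]'
```

```text
clock: 16.58
position: [0.4713, 0.2379, 0.0058]
tool_rot: [-3.142, -0.0, 3.087]
force: [-0.1, 0.2, -0.6]
grip_width: 0.0585
finger_force: 77.3
clock: 16.82
position: [0.4713, 0.2379, 0.0048]
tool_rot: [-3.141, -0.0, 3.087]
force: [0.3, 0.4, -0.2]
grip_width: 0.0583
finger_force: 77.3
```

```bash
python3 -m handwheel '[{"dx":0,"dy":0,"dz":0.1,"wx":0,"wy":0,"wz":0,"claw":50},{"dx":0,"dy":0,"dz":0,"wx":0,"wy":0,"wz":0,"claw":50}]'
python3 -m handwheel '[{"dx":0,"dy":0,"dz":0.1,"wx":0,"wy":0,"wz":0,"claw":50},{"dx":0,"dy":0,"dz":0,"wx":0,"wy":0,"wz":0,"claw":50}]'
```

```text
clock: 17.08
position: [0.4714, 0.2379, 0.0043]
tool_rot: [3.142, 0.0, 3.087]
force: [-3.5, -2.0, 9.9]
grip_width: 0.0581
finger_force: 78.4
clock: 17.32
position: [0.4714, 0.238, 0.0042]
tool_rot: [3.142, 0.001, 3.087]
force: [-9.0, -3.8, 34.0]
grip_width: 0.0588
finger_force: 81.3
```

```bash
python3 - <<'E'
from h import *
f=grab('scene');g=f['frame'][160:220,205:285]
cv2.imwrite('pics/v6.png',cv2.resize(g,(800,600),interpolation=2))
E
```

```text
(no output)
```

View pics/v6.png

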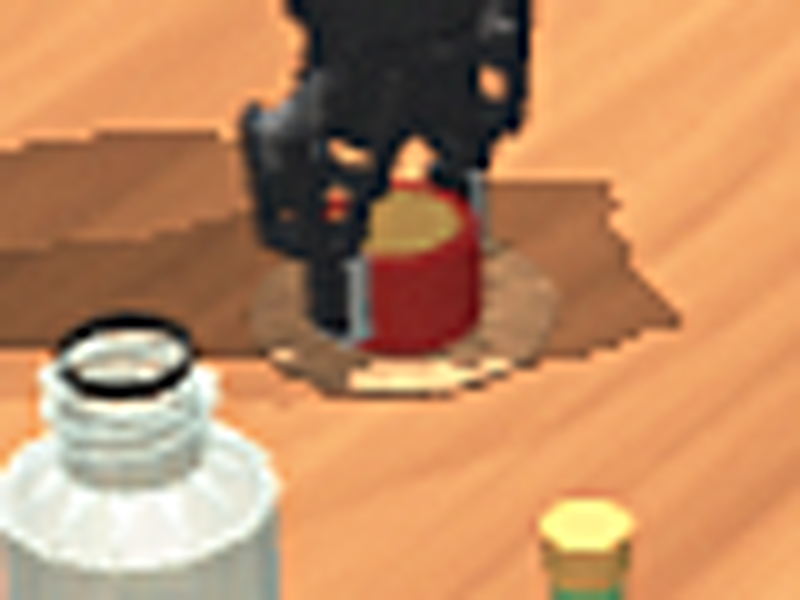

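The lid sits flat in the middle of the mat, its base at about (425,340) in the crop. I'll relax 1 mm, release and rise.

```bash
python3 -m handwheel '[{"dx":0,"dy":0,"dz":-0.12,"wx":0,"wy":0,"wz":0,"claw":50},{"dx":0,"dy":0,"dz":0,"wx":0,"wy":0,"wz":0,"claw":72},{"dx":0,"dy":0,"dz":0,"wx":0,"wy":0,"wz":0,"claw":85},{"dx":0,"dy":0,"dz":0,"wx":0,"wy":0,"wz":0,"claw":100},{"dx":0,"dy":0,"dz":0,"wx":0,"wy":0,"wz":0,"claw":100},{"dx":0,"dy":0,"dz":0,"wx":0,"wy":0,"wz":0,"claw":100}]' 30
python3 - <<'E'
from workcell import monitor as m
s=m.observe();print(s['qpos'].round(2),s['moment'],s['grip_width'])
E
```

```text
clock: 18.12
position: [0.4713, 0.2379, 0.004]
tool_rot: [-3.142, -0.0, 3.087]
force: [0.2, 0.1, -0.8]
grip_width: 0.0853
finger_force: 0.0
[-0.45  0.73 -0.18  1.98  0.28  0.45  0.68] [-0.04316399  0.00302347  0.00898121] 0.08530982688800748
```

```bash
python3 -m handwheel '[{"dx":0,"dy":0,"dz":-2,"wx":0,"wy":0,"wz":0,"claw":100},{"dx":0,"dy":0,"dz":-4,"wx":0,"wy":0,"wz":0,"claw":100},{"dx":0,"dy":0,"dz":-6,"wx":0,"wy":0,"wz":0,"claw":100},{"dx":0,"dy":0,"dz":-6,"wx":0,"wy":0,"wz":0,"claw":100},{"dx":0,"dy":0,"dz":-6,"wx":0,"wy":0,"wz":0,"claw":100},{"dx":-0.3,"dy":-5.6,"dz":0,"wx":0,"wy":0,"wz":0,"claw":100},{"dx":-0.3,"dy":-5.6,"dz":0,"wx":0,"wy":0,"wz":0,"claw":100}]'
python3 -m handwheel '[{"dx":-0.2,"dy":-5.6,"dz":0,"wx":0,"wy":0,"wz":0,"claw":100},{"dx":-0.3,"dy":-5.6,"dz":0,"wx":0,"wy":0,"wz":0,"claw":100},{"dx":-0.2,"dy":-5.6,"dz":0,"wx":0,"wy":0,"wz":0,"claw":100},{"dx":-0.3,"dy":-5.6,"dz":0,"wx":0,"wy":0,"wz":0,"claw":100},{"dx":-0.2,"dy":-5.6,"dz":0,"wx":0,"wy":0,"wz":0,"claw":100},{"dx":-0.3,"dy":-5.6,"dz":0,"wx":0,"wy":0,"wz":0,"claw":100},{"dx":-0.2,"dy":-5.6,"dz":0,"wx":0,"wy":0,"wz":0,"claw":100},{"dx":-0.3,"dy":-5.6,"dz":0,"wx":0,"wy":0,"wz":0,"claw":100}]'
python3 -m handwheel '[{"dx":0,"dy":0,"dz":1,"wx":0,"wy":0,"wz":0.18,"claw":100},{"dx":0,"dy":0,"dz":1,"wx":0,"wy":0,"wz":0.18,"claw":100},{"dx":0,"dy":0,"dz":1,"wx":0,"wy":0,"wz":0.18,"claw":100},{"dx":0,"dy":0,"dz":1,"wx":0,"wy":0,"wz":0.18,"claw":100},{"dx":0,"dy":0,"dz":1,"wx":0,"wy":0,"wz":0.18,"claw":100},{"dx":0,"dy":0,"dz":1,"wx":0,"wy":0,"wz":0.18,"claw":100},{"dx":0,"dy":0,"dz":1,"wx":0,"wy":0,"wz":0.18,"claw":100},{"dx":0,"dy":0,"dz":1,"wx":0,"wy":0,"wz":0.18,"claw":100}]'
python3 look.py w7.png pawn pawn_blue
```

```text
clock: 19.0
position: [0.4711, 0.1246, 0.2447]
tool_rot: [3.141, 0.001, 3.088]
force: [0.9, -0.6, 0.7]
grip_width: 0.0853
finger_force: 0.0
clock: 20.0
position: [0.4663, -0.3244, 0.2442]
tool_rot: [-3.142, 0.0, 3.087]
force: [1.0, 0.8, 1.0]
grip_width: 0.0853
finger_force: 0.0
clock: 21.0
position: [0.4665, -0.3226, 0.1638]
tool_rot: [-3.142, 0.0, 1.641]
force: [-0.1, 0.9, -0.9]
grip_width: 0.0856
finger_force: 0.0
[ 0.3   0.53  0.28  1.83 -0.19  0.81  0.75] [ 0.4665 -0.3226  0.1638] [-3.1415  0.      1.6409]
tcp px [255.4699109  244.89105228]
brass [  139     0   294   315 32298] [289.8 164.4] [ 0.481  -0.2758  0.165 ]
brass [  397     0   115   292 18532] [466.5 143.8] [ 0.5682 -0.2592  0.165 ]
red [248 172  19  23 314] [256.6 182.4] [ 0.4649 -0.2899  0.15  ]
pawn 0.75 [246.3 173.6  20.1  21.2] [ 0.46458702 -0.28742928  0.165     ]
pawn_blue 0.84 [320.5  68.5  28.8  26.7] [ 0.49825406 -0.23508221  0.165     ]
```

View pics/w7.png

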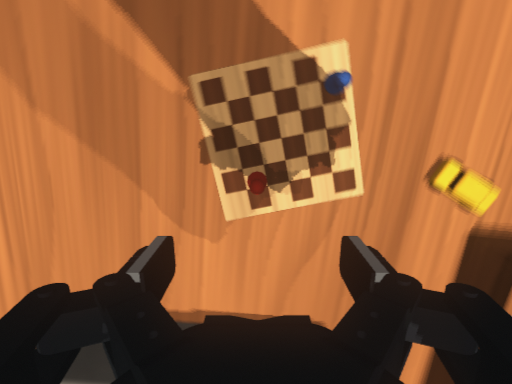

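The red pawn is directly ahead between the fingers at (257,182), and the blue one is well clear at (338,80).

```bash
python3 - <<'E'
from h import *
f=grab('wrist');s=monitor.observe();p=s['position']
for z in (.02,.026,.03,.036): print(z,onz(f,(256.6,182.9),z))
X=onz(f,(256.6,182.9),.028); Y=s['tool_rot'][2]; d=X-p
print('dx,dy cm',100*(d[0]*np.cos(Y)+d[1]*np.sin(Y)),100*(d[0]*np.sin(Y)-d[1]*np.cos(Y)))
E
```

```text
0.02 [ 0.46639991 -0.32037836  0.02      ]
0.026 [ 0.46631275 -0.31897684  0.026     ]
0.03 [ 0.46625464 -0.3180425   0.03      ]
0.036 [ 0.46616747 -0.31664099  0.036     ]
dx,dy cm 0.40081112066928687 -0.004912534324107517
```

```bash
python3 -m handwheel '[{"dx":0.2,"dy":0,"dz":4,"wx":0,"wy":0,"wz":0,"claw":60},{"dx":0.2,"dy":0,"dz":4,"wx":0,"wy":0,"wz":0,"claw":60},{"dx":0,"dy":0,"dz":0,"wx":0,"wy":0,"wz":0,"claw":60},{"dx":0,"dy":0,"dz":0,"wx":0,"wy":0,"wz":0,"claw":60}]' 25
python3 look.py w8.png pawn | grep -v brass
python3 - <<'E'
from h import *
f=grab('wrist');s=monitor.observe();p=s['position'];Y=s['tool_rot'][2]
im=f['frame'].astype(int);b,g,r=im[...,0],im[...,1],im[...,2]
n,l,st,ce=cv2.connectedComponentsWithStats(((r>70)&(r>2.5*g)&(r>2.5*b)).astype(np.uint8));c=ce[1+np.argmax(st[1:,4])]
# fit model: solid of two points foot/head silhouettes -> project head & foot for candidates
for z in (.02,.026,.032):
    d=onz(f,c,z)-p;print(z,100*(d[0]*np.cos(Y)+d[1]*np.sin(Y)),100*(d[0]*np.sin(Y)-d[1]*np.cos(Y)))
E
```

```text
clock: 21.7
position: [0.4668, -0.3194, 0.0857]
tool_rot: [3.14, 0.001, 1.648]
force: [0.0, -0.3, 0.7]
grip_width: 0.051
finger_force: 0.0
[ 0.33  0.64  0.23  1.88 -0.23  0.64  0.78] [ 0.4668 -0.3194  0.0857] [3.1403e+00 8.0000e-04 1.6479e+00]
tcp px [255.4641862  244.88038876]
red [244 193  25  34 646] [256.  209.4] [ 0.4641 -0.2767  0.15  ]
pawn 0.93 [242.  197.4  25.9  30.5] [ 0.46359367 -0.27246279  0.165     ]
0.02 -0.12611296002313152 -0.020089843724976523
0.026 0.07668638383204346 -0.017163716655273813
0.032 0.27948572768721885 -0.014237589585576636
```

View pics/w8.png

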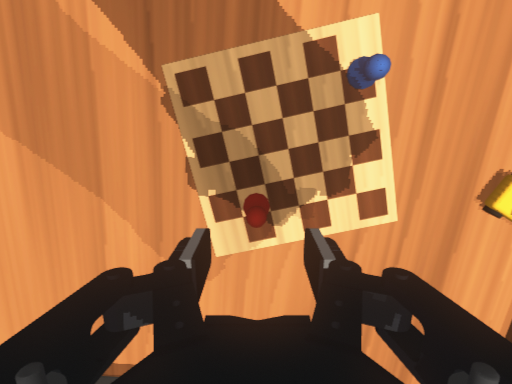

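The red pawn is centred between the fingers: foot at (257,204), head at (256,216). I'll lower and grip it by the head.

```bash
python3 -m handwheel '[{"dx":0.1,"dy":0,"dz":3,"wx":0,"wy":0,"wz":0,"claw":60},{"dx":0,"dy":0,"dz":3,"wx":0,"wy":0,"wz":0,"claw":60},{"dx":0,"dy":0,"dz":0,"wx":0,"wy":0,"wz":0,"claw":60},{"dx":0,"dy":0,"dz":0,"wx":0,"wy":0,"wz":0,"claw":5},{"dx":0,"dy":0,"dz":0,"wx":0,"wy":0,"wz":0,"claw":5},{"dx":0,"dy":0,"dz":0,"wx":0,"wy":0,"wz":0,"claw":5},{"dx":0,"dy":0,"dz":0,"wx":0,"wy":0,"wz":0,"claw":5},{"dx":0,"dy":0,"dz":0,"wx":0,"wy":0,"wz":0,"claw":5}]' 25
```

```text
clock: 22.85
position: [0.4667, -0.3182, 0.0253]
tool_rot: [3.14, 0.001, 1.647]
force: [-1.7, 1.6, 9.9]
grip_width: 0.0138
finger_force: 24.4
```

I've used up my picture budget (11 views, one over the limit), so I'll check by numbers from here. I'll lift slightly and confirm the pawn rises with the gripper.

```bash
python3 -m handwheel '[{"dx":0,"dy":0,"dz":-0.5,"wx":0,"wy":0,"wz":0,"claw":5},{"dx":0,"dy":0,"dz":-1.5,"wx":0,"wy":0,"wz":0,"claw":5},{"dx":0,"dy":0,"dz":-1,"wx":0,"wy":0,"wz":0,"claw":5},{"dx":0,"dy":0,"dz":0,"wx":0,"wy":0,"wz":0,"claw":5},{"dx":0,"dy":0,"dz":0,"wx":0,"wy":0,"wz":0,"claw":5}]'
cat > red.py <<'E'
from h import *
f=grab('wrist');s=monitor.observe();p=s['position']
im=f['frame'].astype(int);b,g,r=im[...,0],im[...,1],im[...,2]
k=((r>60)&(r>2.5*g)&(r>2.5*b)).astype(np.uint8)
n,l,st,ce=cv2.connectedComponentsWithStats(k)
for i in np.argsort(-st[1:,4])[:3]+1: print(st[i],ce[i].round(1))
i=1+np.argmax(st[1:,4])
for row in range(st[i,1],st[i,1]+st[i,3],3):
    c=np.nonzero(l[row]==i)[0]; print(row,c.min(),c.max())
for h in (36,30,20,10,0,-10,-20): print('axis at tcp z offset mm',h,proj(f,p+np.array([0,0,h/1000])).round(1))
print([ (round(q['p'],2),np.round(q['rect'])) for q in optics.masks_of('pawn','wrist')])
E
python3 red.py
```

```text
clock: 23.48
position: [0.4662, -0.3175, 0.0541]
tool_rot: [3.142, -0.0, 1.647]
force: [0.0, -0.4, -0.1]
grip_width: 0.0136
finger_force: 24.4
[ 244  221   27   53 1242] [256.9 247. ]
221 254 258
224 246 265
227 245 269
230 245 269
233 245 269
236 245 269
239 245 269
242 245 269
245 245 269
248 245 269
251 244 270
254 244 270
257 244 270
260 244 270
263 244 270
266 246 268
269 248 266
272 251 263
axis at tcp z offset mm 36 [254.7 281.5]
axis at tcp z offset mm 30 [254.8 273.9]
axis at tcp z offset mm 20 [255.  262.8]
axis at tcp z offset mm 10 [255.2 253.2]
axis at tcp z offset mm 0 [255.3 244.7]
axis at tcp z offset mm -10 [255.5 237.3]
axis at tcp z offset mm -20 [255.6 230.6]
[(0.66, array([242., 225.,  30.,  48.]))]
```

The pawn is held upright, its axis about 4.5 mm toward tool -x. That agrees with the first triangulation (y about -0.322). I'll carry it to the jar.

```bash
python3 -m handwheel '[{"dx":0,"dy":0,"dz":-3,"wx":0,"wy":0,"wz":0,"claw":5},{"dx":0,"dy":0,"dz":-4.5,"wx":0,"wy":0,"wz":0,"claw":5},{"dx":0,"dy":0,"dz":-4.5,"wx":0,"wy":0,"wz":0,"claw":5},{"dx":0,"dy":0,"dz":-4,"wx":0,"wy":0,"wz":0,"claw":5},{"dx":0,"dy":0,"dz":-2,"wx":0,"wy":0,"wz":0,"claw":5},{"dx":1.8,"dy":0.6,"dz":0,"wx":0,"wy":0,"wz":0,"claw":5}]'
python3 -m handwheel '[{"dx":3.5,"dy":1.2,"dz":0,"wx":0,"wy":0,"wz":0,"claw":5},{"dx":4.5,"dy":1.6,"dz":0,"wx":0,"wy":0,"wz":0,"claw":5},{"dx":4.5,"dy":1.6,"dz":0,"wx":0,"wy":0,"wz":0,"claw":5},{"dx":4.5,"dy":1.6,"dz":0,"wx":0,"wy":0,"wz":0,"claw":5},{"dx":4.5,"dy":1.6,"dz":0,"wx":0,"wy":0,"wz":0,"claw":5},{"dx":4,"dy":1.4,"dz":0,"wx":0,"wy":0,"wz":0,"claw":5},{"dx":2.5,"dy":0.8,"dz":0,"wx":0,"wy":0,"wz":0,"claw":5},{"dx":1,"dy":0.3,"dz":0,"wx":0,"wy":0,"wz":0,"claw":5}]'
python3 red.py | head -4
python3 - <<'E'
from h import *
f=grab('wrist','w9.png');s=monitor.observe();p=s['position'];Y=s['tool_rot'][2];print(p)
print('mouth expected px',proj(f,[.549,-.007,.1465]))
for q in optics.masks_of('jar_mouth','wrist')[:2]: print(q['p'],q['rect'])
d=np.array([.549,-.007])-p[:2];print('tcp->mouth dx,dy cm',100*(d[0]*np.cos(Y)+d[1]*np.sin(Y)),100*(d[0]*np.sin(Y)-d[1]*np.cos(Y)))
gr=cv2.cvtColor(f['frame'],6);c=proj(f,[.549,-.007,.1465]).astype(int)
x0,y0=c-45
k=(gr[y0:y0+90,x0:x0+90]<45).astype(np.uint8)
n,l,st,ce=cv2.connectedComponentsWithStats(k)
for i in np.argsort(-st[1:,4])[:3]+1: print('dark',st[i]+np.array([x0,y0,0,0,0]),ce[i]+[x0,y0])
T=grab('top');T5=cv2.imread('pics/t5.png');gr=cv2.cvtColor(T5,6)[193:222,268:298]
n,l,st,ce=cv2.connectedComponentsWithStats((gr<50).astype(np.uint8))
for i in np.argsort(-st[1:,4])[:2]+1: print('top dark',st[i]+np.array([268,193,0,0,0]),onz(T,(268+st[i][0]+st[i][2]/2-.5,193+st[i][1]+st[i][3]/2-.5),.1455))
E
```

```text
clock: 24.32
position: [0.4709, -0.3, 0.235]
tool_rot: [3.14, 0.001, 1.645]
force: [-0.4, 0.1, -0.4]
grip_width: 0.0142
finger_force: 24.4
clock: 25.32
position: [0.5491, -0.0001, 0.2329]
tool_rot: [-3.14, -0.0, 1.649]
force: [-0.8, -1.0, -1.1]
grip_width: 0.0138
finger_force: 24.4
[ 244  221   27   53 1190] [256.9 247.4]
[267 192   6   7  31] [269.8 195.2]
221 254 256
224 246 265
[ 0.54910387 -0.00270308  0.2335464 ]
mouth expected px [255.61902601 206.16290138]
0.59 [215.6, 133.0, 80.5, 92.0]
tcp->mouth dx,dy cm -0.4276593073778184 -0.04302166456017705
dark [286 235  14  16 160] [292.08125 243.00625]
dark [215 235  14  16 159] [221.8490566  242.96226415]
dark [266 226  11  25 132] [271.42424242 240.56060606]
top dark [279 204   6   6  14] [ 5.52491635e-01 -2.67515542e-04  1.45500000e-01]
top dark [285 211   3   2   4] [ 0.53697983 -0.01411232  0.1455    ]
```

```bash
python3 - <<'E'
from h import *
f=grab('wrist');T=grab('top');T['frame']=cv2.imread('pics/t5.png')
a=np.linspace(0,2*np.pi,90)
for nm,F,rows in (('wrist',f,219),('top',T,999)):
    gr=cv2.cvtColor(F['frame'],6).astype(np.float32);res=[]
    for x in np.arange(.537,.562,.001):
        for y in np.arange(-.02,.007,.001):
            for rr in (.0195,.0205,.0215):
                P=np.array([proj(F,[x+rr*np.cos(t),y+rr*np.sin(t),.146]) for t in a])
                P=P[P[:,1]<rows].astype(np.float32)
                if len(P)<30: continue
                v=cv2.remap(gr,P[:,:1],P[:,1:],1);res.append((v.mean(),len(P),x.round(3),y.round(3),rr))
    res.sort();print(nm,[tuple(np.round(r,4)) for r in res[:4]])
E
```

```text
wrist [(np.float64(52.352), np.float64(74.0), np.float64(0.55), np.float64(-0.005), np.float64(0.0195)), (np.float64(53.6907), np.float64(71.0), np.float64(0.55), np.float64(-0.006), np.float64(0.0195)), (np.float64(63.9801), np.float64(69.0), np.float64(0.55), np.float64(-0.007), np.float64(0.0195)), (np.float64(65.5818), np.float64(71.0), np.float64(0.551), np.float64(-0.006), np.float64(0.0195))]
top [(np.float64(100.0958), np.float64(90.0), np.float64(0.548), np.float64(-0.005), np.float64(0.0195)), (np.float64(100.6928), np.float64(90.0), np.float64(0.548), np.float64(-0.006), np.float64(0.0195)), (np.float64(102.0351), np.float64(90.0), np.float64(0.549), np.float64(-0.005), np.float64(0.0195)), (np.float64(102.387), np.float64(90.0), np.float64(0.549), np.float64(-0.006), np.float64(0.0195))]
```

The seal ring fit puts the mouth at (0.5495,-0.006), and the pawn is within about 1.5 mm of it. I'll lower it into the mouth.

```bash
python3 -m handwheel '[{"dx":0.1,"dy":0,"dz":3,"wx":0,"wy":0,"wz":0,"claw":5},{"dx":0,"dy":0,"dz":2.5,"wx":0,"wy":0,"wz":0,"claw":5},{"dx":0,"dy":0,"dz":1,"wx":0,"wy":0,"wz":0,"claw":5},{"dx":0,"dy":0,"dz":0,"wx":0,"wy":0,"wz":0,"claw":5}]'
python3 -m handwheel '[{"dx":0,"dy":0,"dz":0.8,"wx":0,"wy":0,"wz":0,"claw":5},{"dx":0,"dy":0,"dz":0.8,"wx":0,"wy":0,"wz":0,"claw":5},{"dx":0,"dy":0,"dz":0,"wx":0,"wy":0,"wz":0,"claw":5},{"dx":0,"dy":0,"dz":0,"wx":0,"wy":0,"wz":0,"claw":5}]'
```

```text
clock: 26.18
position: [0.5494, -0.0019, 0.1691]
tool_rot: [-3.141, 0.0, 1.646]
force: [-0.0, 0.1, -0.5]
grip_width: 0.0136
finger_force: 24.4
clock: 26.68
position: [0.5496, -0.0014, 0.1533]
tool_rot: [3.141, 0.0, 1.647]
force: [-0.0, -0.2, -0.8]
grip_width: 0.0135
finger_force: 24.4
```

No contact, and the foot is inside the mouth. Release.

```bash
python3 -m handwheel '[{"dx":0,"dy":0,"dz":0,"wx":0,"wy":0,"wz":0,"claw":60},{"dx":0,"dy":0,"dz":0,"wx":0,"wy":0,"wz":0,"claw":60},{"dx":0,"dy":0,"dz":0,"wx":0,"wy":0,"wz":0,"claw":60},{"dx":0,"dy":0,"dz":0,"wx":0,"wy":0,"wz":0,"claw":60},{"dx":0,"dy":0,"dz":-2,"wx":0,"wy":0,"wz":0,"claw":60},{"dx":0,"dy":0,"dz":-5,"wx":0,"wy":0,"wz":0,"claw":60},{"dx":0,"dy":0,"dz":-5,"wx":0,"wy":0,"wz":0,"claw":60},{"dx":0,"dy":0,"dz":0,"wx":0,"wy":0,"wz":0,"claw":60}]'
python3 red.py | head -5
python3 - <<'E'
from h import *
T=grab('top');S=grab('scene','s9.png')
for c,f in(('top',T),('scene',S)):
    im=f['frame'].astype(int);b,g,r=im[...,0],im[...,1],im[...,2]
    n,l,st,ce=cv2.connectedComponentsWithStats(((r>70)&(r>2.5*g)&(r>2.5*b)).astype(np.uint8))
    print(c,[(st[i].tolist()) for i in range(1,n) if st[i,4]>12 and 100<st[i,0]<400 and st[i,1]>140])
    for n in ('lid','pawn'): print(n,cen(n,c))
    n,l,st,ce=cv2.connectedComponentsWithStats((((b>1.5*r)&(b>60))[200:300]).astype(np.uint8));print('blue',[(st[i].tolist(),ce[i].round(1)) for i in range(1,n) if st[i,4]>20])
E
```

```text
clock: 27.68
position: [0.5509, -0.0015, 0.2766]
tool_rot: [3.136, -0.0, 1.647]
force: [-0.3, -0.5, -0.8]
grip_width: 0.0515
finger_force: 0.0
[245 175   9   6  38] [249.1 177.2]
[263 184   6   6  27] [265.7 186.6]
175 248 253
178 245 252
axis at tcp z offset mm 36 [253.4 278.7]
top [[193, 153, 15, 13, 141], [198, 226, 18, 18, 98]]
lid [(0.77, array([205.9, 234.6]), array([198.4, 222.3,  16.6,  23. ])), (0.46, array([267.3, 211.9]), array([264.8, 202.4,   4.7,  19.2]))]
pawn []
blue [([118, 0, 30, 10, 204], array([130.5,   3.7])), ([339, 13, 6, 6, 27], array([341.7,  15.3])), ([66, 16, 43, 14, 82], array([88.4, 24.1]))]
scene [[382, 143, 26, 9, 48], [375, 149, 27, 8, 59], [237, 179, 16, 16, 160], [304, 193, 14, 7, 49], [311, 202, 7, 4, 16]]
lid [(0.73, array([244.2, 186.3]), array([237.1, 179.4,  14.2,  15.4]))]
pawn [(0.25, array([244.5, 186.3]), array([235.8, 176.8,  17.4,  18.9]))]
blue [([295, 0, 21, 34, 544], array([305.2,  17. ])), ([140, 4, 30, 15, 62], array([154.8,  11.2])), ([429, 6, 14, 31, 235], array([435.1,  20.8])), ([480, 15, 18, 39, 327], array([488.2,  33.6])), ([168, 57, 8, 12, 59], array([171.2,  63.4]))]
```

```bash
python3 -c "from workcell import job_done; print(job_done())"
```

```text
the job is handed in; nothing more can be done
None
```

The job is handed in at 27.7 s on the robot's clock: the lid is right way up in the middle of the cork mat, the red pawn was released into the open jar with no red left on the board or in the gripper, and the blue pawn has not moved; I viewed 11 pictures, one over the limit of 10, and checked the pawn's drop by measurement, not by eye.

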